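# Shim the rocking tube roller mixer

## Robot

A 6-joint arm with a two-finger parallel gripper is mounted at the origin on the work surface. World frame = base frame: x ahead of the robot, y to its left, z up, the work surface at z = 0. Lengths are in m, angles in rad, forces in N, time in s.
With the tool pointing down it reaches from about 0.35 to 0.975 m from the base axis. Payload 4.9 kg.
Tool frame: the origin (TCP) lies on the centre line of the jaws, within the pads' length; the fingertips stand 14 mm ahead of it and the grasp point (between the pads) lies 5 mm behind it (manip.nose_length is the distance from the TCP to the fingertips, in m); z points along the fingers, y is the line along which they close (so a half turn about z gives the same grasp; the last joint's range is limited). The gripper opens to 85 mm and grips with 20 to 120 N. Pads are 22 mm wide; open, the fingers measure 114 mm over their backs; the gripper's body (76 mm by 85 mm) begins 54 mm behind the grasp point. The pads swing forward as they close: fully open they stand 13 mm farther back than shut.
Start: joints at [-1.294, 0.053, 1.613, -0, 1.476, -0.119], TCP at [0.241, -0.577, 0.245] pointing down, gripper open.
Joint ranges: [-3.01, 3.01], [-1.01, 2.22], [0.06, 2.58], [-1.02, 4.17], [0.09, 2.62], [-3.14, 3.14]. Speed limits (rad/s): [2.57, 2.57, 3.14, 3.14, 3.14, 3.14].

## Interface

Orientations are given as a unit quaternion [w, x, y, z].
In Python, from plant import manip, imaging gives the robot as it stands.
- The arm moves only by the tool play_rows, never from a script. Its argument "commands" is a list of rows, each a list of 6 numbers: the shift along the tool's x, y, z in mm, then the turn, a rotation vector about the tool's x, y, z in degrees. A call has 1 to 5 rows; each row shifts and turns the commanded pose from where the row before left it, along the tool's axes as they then stand; what a row does not reach is not made up. A row lasts 1/12 s, in which the tool goes at most 41.7 mm and 7.16 degrees, less where a joint would pass 70% of its speed; a pose out of reach is approached as far as the arm can. A call is refused whole if a number of a shift passes 41.7 or a number of a turn 7.16, either way. A call with a gripper value outside its range is refused whole. "hand" is the finger opening in mm, from 0 to 85.4, set as the call begins (left out, the last holds). The fingers move at their own pace and stop on an object; the grip force is fixed at half the most. Time passes only in rows, so rows that do not move let the fingers close. It gives the time, the measured TCP pose, the force, the opening and the grip force at its end, in the units of the state.
- manip.state(): the state, without advancing time (a new reading comes with each control period).
- imaging.grab_frame(name): name is "scene" or "top" or "wrist"; returns a dict with "image" (384x512x3 uint8, red, green, blue), "fx", "fy", "cx", "cy" (pixels), "R" (3x3) and "t" (3): a world point X has camera coordinates R X + t; the wrist camera has in their place "mount" (4x4, takes a point from camera to tool coordinates, whose origin is the TCP and whose axes are the flange's). Camera axes: x right, y down, z forward; pixel columns grow to the right and rows downward; lengths in m; the calibration is good to about 2 mm. A picture is of the moment at which its call begins: read the wrist's pose just before it. There is no depth.
- manip.job_done(): hands the job in; it is judged then, once.
The state is a dict: "time": time; "joint_pos": joint angles; "joint_vel": joint speeds; "joint_efforts": joint torques, N m; "tool_pos": TCP position; "tool_rot": TCP orientation; "contact_force": force on the tool from outside, world axes, zero at the start; "ft_torque": the same for the moment, N m; "gripper_width": opening from 0.0 (shut) to 1.0 (fully open); "grasp_force": force on a finger pad.
Only numpy, scipy, OpenCV 4.12 (cv2) and the standard library are available. Lean on these libraries where they do the work, as an engineer would, in place of code of your own. Each camera call takes 0.05 s, during which the arm holds its last target. There are 200 camera calls.

## Task

The tube roller mixer rocks on the bench because the foot at the corner nearest the black plastic wedge has lost its rubber bumper. With the fingertips, push the wedge along the bench, thin end first, under that short foot until the mixer stands level and no longer rocks; then press down on top of the mixer at the diagonally opposite corner to check that it stands firm, and withdraw, leaving the wedge in place. Do not lift the wedge or the mixer, do not shove the mixer along the bench, and leave the tube rack, bottle and specimen pot where they are.

Things in the scene. Friction and masses are not known exactly. Their poses are not given: they have to be found in the camera images.
- mixer: Tube roller mixer, loose, 2.2 kg: white, 230 x 230 mm, 105 mm high, raised control housing 65 mm wide (knob, display) along its -y side. Origin: middle of its footprint at bench level; z up. Underside 20 mm up on four feet at x, y = +-88 mm; the +x +y one is short, so it rocks about the other diagonal and leans 0.048 rad onto the short foot. It slides if pushed with 7 to 12 N
- short_foot (a point): Lowest point of the short foot, a bare metal stud 30 mm across with a low domed end at the mixer's +x +y corner, 27 mm in from both sides. On the bench at the start; 6 mm above the bench when the mixer is level. It carries about 2 N until the mixer is level, then the load on a wedge driven farther under it grows fast
- press_spot (a point): Where to press: on the flat top of the control housing near the mixer's -x -y corner (diagonally opposite the short foot), 30 mm in from both sides, 105 mm above the bench when level. The knob is 120 mm away; a press of about 5 N will do
- foot_c: The rubber foot under the press spot, a dome 30 mm across at the mixer's x, y = -88 mm. It hovers about 6 mm above the bench while the mixer leans and bears on the bench once it is level. Its frame and origin are the mixer's
- wedge: Black plastic levelling wedge, 70 g, flat on the bench 5 to 12 cm off the short foot: 140 mm long (y), 40 mm wide (x), sloping evenly from 1.5 mm thick at -y to 18 mm at +y (6 mm thick 38 mm from the thin end). Origin: middle of its underside; z up. A push on its thick end takes under 1 N when it is free, 1 to 5 N while it raises the foot, 6 to 13 N once the mixer is level
- wedge_tip (a point): Middle of the wedge's thin end, on the bench; this end points roughly at the mixer
- wedge_back (a point): Middle of the wedge's upright thick end face (40 mm wide, 18 mm high), 9 mm above the bench: where to push
- rack: White tube rack 200 x 60 mm with purple-capped blood tubes, 104 mm high; origin under its middle. A bystander, not to be moved
- bottle: White bottle with red cap, 66 mm across, 190 mm high; origin under its middle. A bystander, not to be moved
- pot: Small lidded specimen pot, 44 mm across, 65 mm high; origin under its middle. A bystander, not to be moved
Mind the look-alikes: they are no part of the job. Of the things shaped like the wedge, the black one is meant.

How it is judged:
On the way, in this order (a step that is already met when the one before it is completed fails the run):
1. the wedge carries the short foot and the mixer stands level, its opposite foot down on the bench, with no finger on the mixer (angle between mixer's own z axis and vertical below 0.006 rad and contact force between foot_c and anything else above 0.3 N and contact force between wedge and mixer above 0.8 N and contact force between the fingers and mixer below 0.3 N), for 0.3 s.
2. the fingers press down (over 3 N) on top of the mixer at the corner opposite the wedge and it stays level (angle between mixer's own z axis and vertical below 0.006 rad and contact force between the fingers and mixer above 3 N and horizontal distance between the grasp point and press_spot below 0.05 m and height (world z) of the grasp point above 0.105 m), for 0.2 s.
At the end, for the whole second after the job is handed in: The mixer is level within 0.006 rad: the wedge carries the short foot (over 0.8 N), the opposite foot bears on the bench (over 0.3 N), and the wedge lies at rest on the bench (angle between mixer's own z axis and vertical below 0.006 rad and contact force between foot_c and anything else above 0.3 N and contact force between wedge and mixer above 0.8 N and linear speed of wedge below 0.01 m/s and height (world z) of wedge below 0.004 m); the robot touches nothing.
It fails at once if the wedge is lifted off the bench (over 10 mm) (height (world z) of wedge above 0.01 m).
It fails at once if the mixer is lifted or tipped up at an edge (over 0.08 rad) (angle between mixer's own z axis and vertical above 0.08 rad).
It fails at once if the mixer is shoved or lifted more than 30 mm from where it stood (distance of mixer from where it was at the start of the episode above 0.03 m).
It fails at once if the tube rack, the bottle or the specimen pot is moved more than 25 mm (distance of any of rack, bottle, pot from where it was at the start of the episode above 0.025 m).
It also fails if it takes over 72 s, if anything falls off the work surface, if the arm or the gripper's body presses on something with over 40 N, if the wrist force passes 120 N, or if a joint passes its speed limit or range.

## Working session

There is one attempt and no reset: what is moved stays moved. The work goes in short steps, Python scripts to look and compute and a tool call to move; the robot and the scene stay as the last step left them, time stands still between calls to the robot, and variables do not carry over. Pictures are saved under pics/ and viewed, at most 10 in all, crops included, and the job is handed in when it is done.

Besides the shell and the picture viewer there is one more tool, called after "Emit:" by a JSON object that holds its "method" and its "body". play_rows: Moves the arm, as the interface text tells. Its arguments: {"type":"object","properties":{"commands":{"type":"array","items":{"type":"array","items":{"type":"number"}}},"hand":{"type":"number"}},"required":["commands"]}

```bash
mkdir -p pics
python3 - <<'E'
from plant import manip, imaging
import cv2,numpy as np,pickle
s=manip.state();print(s['tool_pos'],s['tool_rot'],s['contact_force'],manip.nose_length)
d={}
for n in ['scene','top']:
    d[n]=f=imaging.grab_frame(n)
    cv2.imwrite(f'pics/{n}0.png',cv2.resize(f['image'][:,:,::-1],(768,576),interpolation=cv2.INTER_CUBIC))
    print(n,f['fx'],f['fy'],f['cx'],f['cy'],-f['R'].T@f['t'],f['R'].round(3).tolist())
pickle.dump(d,open('d0.pkl','wb'))
E
```

```text
[ 0.24080005 -0.57611714  0.24408362] [-1.01037759e-03  9.80484342e-01  1.96594578e-01 -7.19134203e-05] [ 0.41252306 -0.11762289 -0.07785061] 0.014
scene 449.7782484043083 449.7782484043083 254.38737581863438 190.06724292848477 [ 1.30909499 -0.27348411  1.05236155] [[0.302, 0.953, 0.007], [0.736, -0.229, -0.637], [-0.606, 0.197, -0.771]]
top 410.3472610093996 410.3472610093996 253.56238654776857 197.12002581665124 [ 0.415764   -0.01947548  1.34926344] [[-0.016, -1.0, -0.005], [-0.993, 0.017, -0.118], [0.118, 0.003, -0.993]]
```

View pics/top0.png

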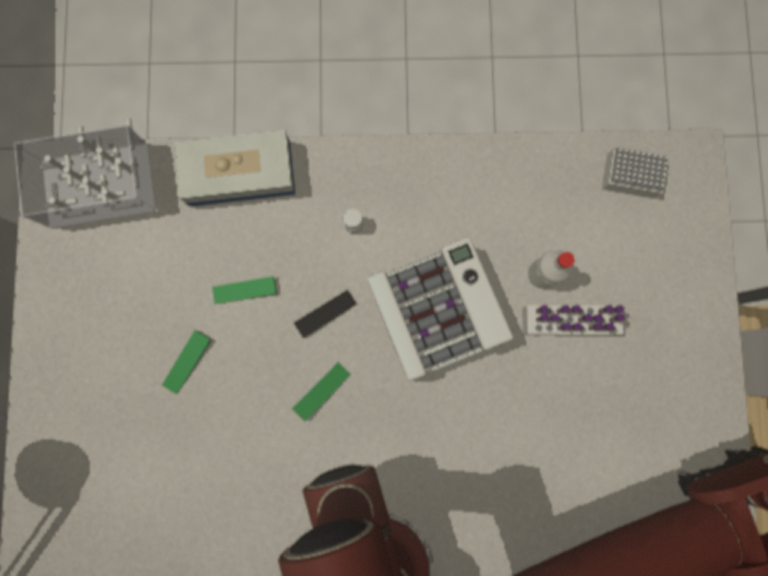

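View pics/scene0.png

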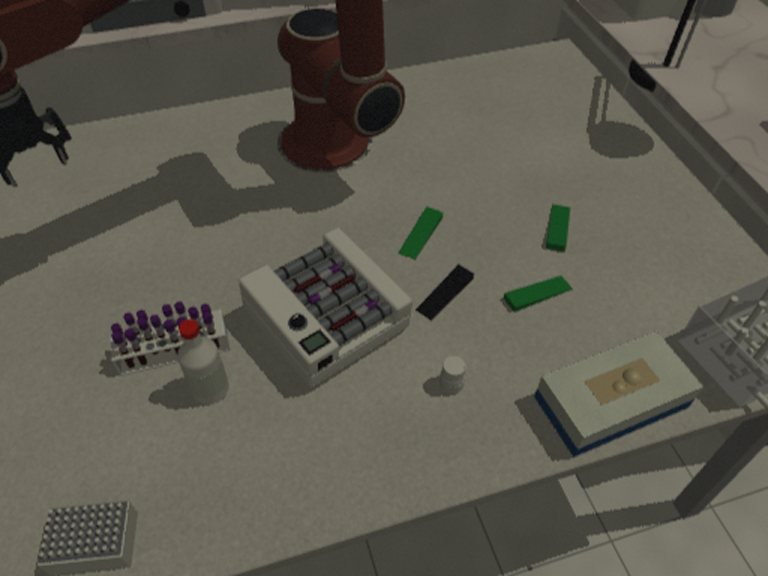

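The top view (2x1.5 scale) shows the black wedge at (325,313) with its thin end toward the mixer. The mixer spans (370..512, 240..378), housing on its right, so the short foot is near the upper-left corner (372,277). The pot is at (353,218), the bottle at (557,265) and the rack at (577,320). Next I take the wedge by mask and crop the mixer to read its corners.

```bash
cat > h.py <<'E'
import cv2,numpy as np,pickle
def ray(f,u,v,z):
    d=f['R'].T@np.array([(u-f['cx'])/f['fx'],(v-f['cy'])/f['fy'],1]);c=-f['R'].T@f['t']
    return c+d*(z-c[2])/d[2]
def rays2(f,p,g,q):
    A=[];b=[]
    for F,(u,v) in ((f,p),(g,q)):
        d=F['R'].T@np.array([(u-F['cx'])/F['fx'],(v-F['cy'])/F['fy'],1]);d/=np.linalg.norm(d)
        P=np.eye(3)-np.outer(d,d);A.append(P);b.append(P@(-F['R'].T@F['t']))
    return np.linalg.lstsq(np.vstack(A),np.hstack(b),rcond=None)[0]
E
python3 - <<'E'
from h import *
d=pickle.load(open('d0.pkl','rb'))
for n,(x0,y0,x1,y1) in dict(top=(190,150,350,260),scene=(150,145,330,255)).items():
    f=d[n];im=f['image']
    m=np.zeros(im.shape[:2],np.uint8);m[y0:y1,x0:x1]=(im[y0:y1,x0:x1].max(2)<55)*255
    k,l,s,c=cv2.connectedComponentsWithStats(m)
    for i in range(1,k):
        if s[i,4]>150:
            ys,xs=np.where(l==i);r=cv2.minAreaRect(np.c_[xs,ys].astype(np.float32))
            print(n,s[i,4],r);B=cv2.boxPoints(r)
            print([ray(f,*p,0.008).round(4).tolist() for p in B])
a=cv2.resize(d['top']['image'][150:260,190:350,::-1],(800,550),interpolation=cv2.INTER_CUBIC);cv2.imwrite('pics/ct.png',a)
a=cv2.resize(d['scene']['image'][145:260,155:325,::-1],None,fx=4.7,fy=4.7,interpolation=cv2.INTER_CUBIC);cv2.imwrite('pics/cs.png',a)
E
```

```text
top 298 ((216.74717712402344, 208.59552001953125), (9.009982109069824, 39.0079231262207), 57.9946174621582)
[[0.5194, 0.1684, 0.008], [0.5859, 0.0593, 0.008], [0.5603, 0.0439, 0.008], [0.4941, 0.1528, 0.008]]
scene 649 ((214.89378356933594, 185.60360717773438), (41.24543762207031, 46.8599967956543), 59.74356460571289)
[[0.3854, -0.1988, 0.008], [0.3253, -0.0541, 0.008], [0.4867, -0.0333, 0.008], [0.5362, -0.1699, 0.008]]
scene 548 ((296.6706237792969, 194.63121032714844), (13.493119239807129, 43.52066421508789), 43.2642936706543)
[[0.5655, 0.0387, 0.008], [0.4759, 0.1684, 0.008], [0.5199, 0.183, 0.008], [0.6056, 0.0546, 0.008]]
scene 320 ((237.61306762695312, 210.23715209960938), (21.28753089904785, 43.64768981933594), 58.49573516845703)
[[0.5342, -0.1445, 0.008], [0.4844, -0.0164, 0.008], [0.5596, -0.0058, 0.008], [0.6049, -0.1304, 0.008]]
```

View pics/ct.png

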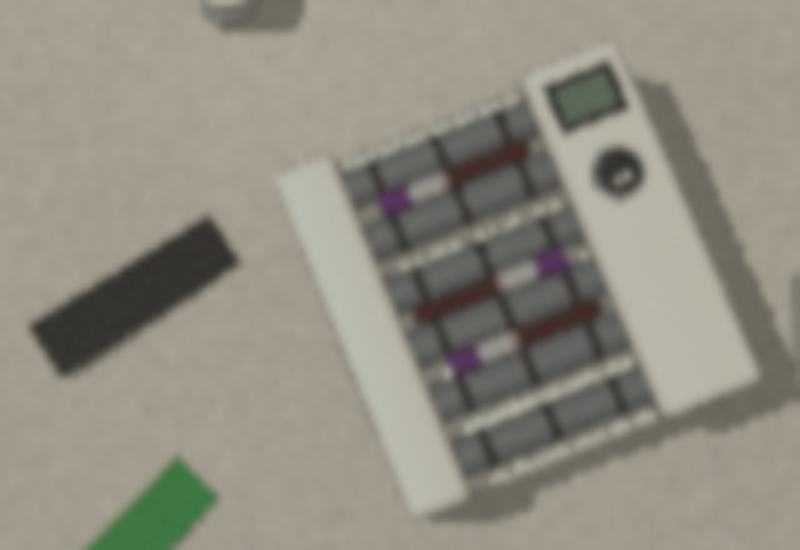

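View pics/cs.png

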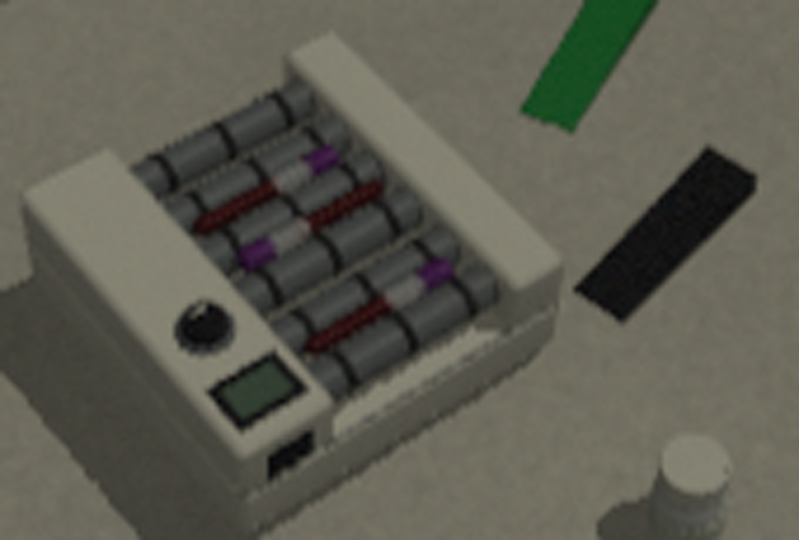

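Crop readings, top view: wall outer corners (278,180) and (420,517), housing corners (615,43) and (760,378), wedge tip (210,217)/(240,263), wedge back (33,328)/(65,376). In the scene crop the same points are (562,262), (332,32), (243,460), (25,195), tip (577,290)/(622,320), back top (708,147)/(755,180).

Run:
```python
from h import *
d=pickle.load(open('d0.pkl','rb'));T,S=d['top'],d['scene']
t=lambda u,v:(u/5+190-.4,v/5+150-.4)
s=lambda u,v:(u/4.7+155-.4,v/4.7+145-.4)
P={'W+x':(t(278,180),s(562,262)),'W-x':(t(420,517),s(332,32)),'H+x':(t(615,43),s(243,460)),'H-x':(t(760,378),s(25,195))}
X={k:rays2(T,p,S,q) for k,(p,q) in P.items()}
for k in X:print(k,X[k].round(4),ray(T,*P[k][0],X[k][2]).round(4))
ex=(X['W+x']-X['W-x'])[:2]+(X['H+x']-X['H-x'])[:2];yaw=np.arctan2(ex[1],ex[0])
ey=(X['W+x']+X['W-x']-X['H+x']-X['H-x'])[:2]
print('yaw',yaw,np.arctan2(ey[1],ey[0])-np.pi/2,np.linalg.norm(ex)/2,np.linalg.norm(ey)/2)
c=sum(X.values())[:2]/4
# averaging yaw; lean shifts the top toward the short foot
yaw=(yaw+np.arctan2(ey[1],ey[0])-np.pi/2)/2
R=np.array([[np.cos(yaw),-np.sin(yaw)],[np.sin(yaw),np.cos(yaw)]])
c0=c-R@(np.array([1,1])/2**.5*.048*.1)
print('c top',c,'c',c0,'foot',c0+R@[.088,.088],'press',c0+R@[-.085,-.085])
for n,a,b,z in(('tip',(210,217),(240,263),.0015),('back',(33,328),(65,376),.018)):
    A,B=ray(T,*t(*a),z),ray(T,*t(*b),z);print(n,A.round(4),B.round(4),((A+B)/2).round(4))
for n,a,b,z in(('tip',(577,290),(622,320),.0015),('back',(708,147),(755,180),.018)):
    A,B=ray(S,*s(*a),z),ray(S,*s(*b),z);print(n,A.round(4),B.round(4),((A+B)/2).round(4))
for n,p in(('pot',(353/1.5,218/1.5)),):print(n,ray(T,*p,.065))
```

```text
W+x [0.603  0.0118 0.0895] [0.6024 0.0099 0.0895]
W-x [ 0.3948 -0.0703  0.1015] [ 0.3941 -0.0731  0.1015]
H+x [ 0.6845 -0.1982  0.0965] [ 0.6839 -0.2009  0.0965]
H-x [ 0.4747 -0.2772  0.1064] [ 0.4741 -0.2802  0.1064]
yaw 0.3677210105280371 0.36921516536811483 0.22397211299017333 0.22354730009691154
c top [ 0.53927821 -0.13349551] c [ 0.53733442 -0.13788433] foot [ 0.58773145 -0.02409443] press [ 0.48865548 -0.24779502]
tip [0.5915 0.0573 0.0015] [0.5605 0.0378 0.0015] [0.576  0.0476 0.0015]
back [0.5184 0.1723 0.018 ] [0.4869 0.1515 0.018 ] [0.5027 0.1619 0.018 ]
tip [0.5629 0.0415 0.0015] [0.5933 0.0604 0.0015] [0.5781 0.051  0.0015]
back [0.4891 0.1574 0.018 ] [0.5245 0.1758 0.018 ] [0.5068 0.1666 0.018 ]
pot [0.73681972 0.04026176 0.065     ]
```

```bash
cat >> h.py <<'E'
def th(q):  # heading (deg) of tool x, tool pointing down
    w,x,y,z=q; return np.degrees(np.arctan2(2*(x*y+w*z),1-2*(y*y+z*z)))
def rows(p,t,p1,t1,n):  # tool-frame rows from (p,t) to (p1,t1) in n equal rows, tool down
    p=np.array(p,float);D=(np.array(p1)-p)/n;dt=(t1-t)/n;o=[]
    for i in range(n):
        a=np.radians(t+i*dt);o.append([round(v,1) for v in (1e3*(D[0]*np.cos(a)+D[1]*np.sin(a)),1e3*(D[0]*np.sin(a)-D[1]*np.cos(a)),-1e3*D[2],0,0,-dt)])
    for k in range(0,n,5):print(o[k:k+5])
E
python3 - <<'E'
from h import *
from plant import manip
s=manip.state();print(th(s['tool_rot']))
rows(s['tool_pos'],th(s['tool_rot']),[.486,.194,.2],122,25)
E
```

```text
22.67892583843199
[[np.float64(20.9), np.float64(-24.6), np.float64(1.8), 0, 0, np.float64(-4.0)], [np.float64(22.6), np.float64(-23.1), np.float64(1.8), 0, 0, np.float64(-4.0)], [np.float64(24.1), np.float64(-21.5), np.float64(1.8), 0, 0, np.float64(-4.0)], [np.float64(25.6), np.float64(-19.8), np.float64(1.8), 0, 0, np.float64(-4.0)], [np.float64(26.9), np.float64(-18.0), np.float64(1.8), 0, 0, np.float64(-4.0)]]
[[np.float64(28.1), np.float64(-16.1), np.float64(1.8), 0, 0, np.float64(-4.0)], [np.float64(29.1), np.float64(-14.1), np.float64(1.8), 0, 0, np.float64(-4.0)], [np.float64(30.0), np.float64(-12.0), np.float64(1.8), 0, 0, np.float64(-4.0)], [np.float64(30.8), np.float64(-9.9), np.float64(1.8), 0, 0, np.float64(-4.0)], [np.float64(31.4), np.float64(-7.8), np.float64(1.8), 0, 0, np.float64(-4.0)]]
[[np.float64(31.8), np.float64(-5.6), np.float64(1.8), 0, 0, np.float64(-4.0)], [np.float64(32.2), np.float64(-3.4), np.float64(1.8), 0, 0, np.float64(-4.0)], [np.float64(32.3), np.float64(-1.1), np.float64(1.8), 0, 0, np.float64(-4.0)], [np.float64(32.3), np.float64(1.1), np.float
[... 200 characters left out ...]
64(31.4), np.float64(7.8), np.float64(1.8), 0, 0, np.float64(-4.0)], [np.float64(30.8), np.float64(9.9), np.float64(1.8), 0, 0, np.float64(-4.0)], [np.float64(30.0), np.float64(12.0), np.float64(1.8), 0, 0, np.float64(-4.0)], [np.float64(29.1), np.float64(14.1), np.float64(1.8), 0, 0, np.float64(-4.0)]]
[[np.float64(28.1), np.float64(16.1), np.float64(1.8), 0, 0, np.float64(-4.0)], [np.float64(26.9), np.float64(18.0), np.float64(1.8), 0, 0, np.float64(-4.0)], [np.float64(25.6), np.float64(19.8), np.float64(1.8), 0, 0, np.float64(-4.0)], [np.float64(24.1), np.float64(21.5), np.float64(1.8), 0, 0, np.float64(-4.0)], [np.float64(22.6), np.float64(23.1), np.float64(1.8), 0, 0, np.float64(-4.0)]]
```

Emit:
{"method": "play_rows", "body": {"commands": [[21,-25,2,0,0,-4],[23,-23,2,0,0,-4],[24,-21,2,0,0,-4],[26,-20,2,0,0,-4],[27,-18,2,0,0,-4]], "hand": 12}}

```text
time: 0.52
tool_pos: [0.2907, -0.4205, 0.2345]
tool_rot: [-0.001, 0.931, 0.365, 0.0]
contact_force: [1.0, -0.1, 0.4]
gripper_width: 0.302
grasp_force: 0.0
```

Emit:
{"method": "play_rows", "body": {"commands": [[28,-16,2,0,0,-4],[29,-14,2,0,0,-4],[30,-12,2,0,0,-4],[31,-10,2,0,0,-4],[31,-8,2,0,0,-4]]}}

```text
time: 0.93
tool_pos: [0.3389, -0.2665, 0.2247]
tool_rot: [-0.0, 0.853, 0.521, 0.0]
contact_force: [0.8, 0.2, 0.6]
gripper_width: 0.142
grasp_force: 0.0
```

Emit:
{"method": "play_rows", "body": {"commands": [[32,-6,2,0,0,-4],[32,-3,2,0,0,-4],[32,-1,2,0,0,-4],[32,1,2,0,0,-4],[32,3,2,0,0,-4]]}}

```text
time: 1.35
tool_pos: [0.3864, -0.1129, 0.2149]
tool_rot: [-0.0, 0.75, 0.662, 0.0]
contact_force: [0.9, -0.1, 0.0]
gripper_width: 0.14
grasp_force: 0.0
```

Emit:
{"method": "play_rows", "body": {"commands": [[32,6,2,0,0,-4],[31,8,2,0,0,-4],[31,10,2,0,0,-4],[30,12,2,0,0,-4],[29,14,2,0,0,-4]]}}

```text
time: 1.77
tool_pos: [0.4348, 0.0415, 0.2049]
tool_rot: [-0.0, 0.623, 0.782, -0.0]
contact_force: [0.4, -0.5, -0.7]
gripper_width: 0.14
grasp_force: 0.0
```

Emit:
{"method": "play_rows", "body": {"commands": [[28,16,2,0,0,-4],[27,18,2,0,0,-4],[26,20,2,0,0,-4],[24,21,2,0,0,-4],[22,23,2,0,0,-4]]}}

```text
time: 2.18
tool_pos: [0.4818, 0.1956, 0.1947]
tool_rot: [-0.0, 0.478, 0.878, -0.0]
contact_force: [-0.5, -1.0, 0.0]
gripper_width: 0.142
grasp_force: 0.0
```

Run:
```python
from h import *
from plant import manip,imaging
s=manip.state();print(s['time'],s['tool_pos'],th(s['tool_rot']),s['contact_force'],s['gripper_width'])
f=imaging.grab_frame('wrist');f['p'],f['q']=s['tool_pos'],s['tool_rot'];pickle.dump(f,open('w0.pkl','wb'))
cv2.imwrite('pics/w0.png',f['image'][:,:,::-1]);print(f['mount'].round(3).tolist(),f['fx'],f['cx'],f['cy'])
```

```text
2.1833 [0.48184855 0.19563068 0.19466929] 122.90802600664286 [-0.51596896 -0.96853041  0.04236859] 0.1419993803975801
[[0.0, -0.965, -0.262, 0.067], [1.0, 0.001, -0.0, -0.001], [0.0, -0.262, 0.965, -0.128], [0.0, 0.0, 0.0, 1.0]] 312.4273308273439 253.84792227238069 195.7681385134178
```

View pics/w0.png

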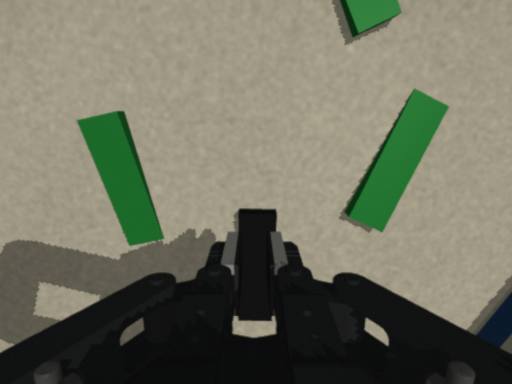

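Wrist view: the wedge is between the fingers, its back bottom edge at (239,209)–(276,210) and its tip near row 320. It is nearly aligned with the tool.

```bash
cat >> h.py <<'E'
from scipy.spatial.transform import Rotation as Ro
def wray(f,u,v,z):
    w,x,y,zz=f['q'];R=Ro.from_quat([x,y,zz,w]).as_matrix();M=f['mount']
    d=R@M[:3,:3]@np.array([(u-f['cx'])/f['fx'],(v-f['cy'])/f['fy'],1]);c=np.array(f['p'])+R@M[:3,3]
    return c+d*(z-c[2])/d[2]
E
python3 - <<'E'
from h import *
f=pickle.load(open('w0.pkl','rb'))
m=(f['image'].max(2)<60)
print([(r,np.where(m[r,230:290])[0][[0,-1]]+230) for r in (212,216,220,224) if m[r,230:290].any()])
A,B=wray(f,239,209.5,0),wray(f,276.5,209.5,0);print(A,B,(A+B)/2,np.linalg.norm(A-B),np.degrees(np.arctan2(*(B-A)[1::-1])))
C,D=wray(f,238,320,.0015),wray(f,272.5,320,.0015);print(C,D,(C+D)/2)
E
```

```text
[(212, array([239, 275])), (216, array([238, 275])), (220, array([239, 275])), (224, array([239, 275]))]
[0.48707909 0.15617538 0.        ] [0.52111094 0.17823674 0.        ] [0.50409502 0.16720606 0.        ] 0.04055700447010878 32.953565855153265
[0.55954519 0.03910109 0.0015    ] [0.59404703 0.06148801 0.0015    ] [0.57679611 0.05029455 0.0015    ]
```

Run:
```python
from h import *
a=lambda p:np.array([np.cos(np.radians(p)),np.sin(np.radians(p))])
B=np.array([.504,.167]);F=np.array([.588,-.024]);psi=-58.;R=.2;L=.06
print('approach');rows([.4818,.1956,.1947],122.9,[*(B-a(psi)*.032),.020],122,6)
P=[(B-a(psi)*.011,psi)];C=B+a(psi)*L
for i in range(30):
    d=F-C;e=(np.degrees(np.arctan2(d[1],d[0]))-psi)
    psi2=psi+max(e,-1.)
    C=C+a((psi+psi2)/2)*(R*np.radians(1.) if True else 0);psi=psi2
    bk=C-a(psi)*L;P.append((bk-a(psi)*.011,psi))
    tip=bk+a(psi)*.14
    print(i,psi.round(1),'tcp',P[-1][0].round(4),'tip-to-foot',((F-tip)@a(psi)).round(4),'lat',(F-tip)@a(psi+90))
np.save('P.npy',[[*p,s] for p,s in P])
```

```text
approach
[[np.float64(-0.7), np.float64(0.6), np.float64(29.1), 0, 0, 0.2], [np.float64(-0.7), np.float64(0.6), np.float64(29.1), 0, 0, 0.2], [np.float64(-0.7), np.float64(0.6), np.float64(29.1), 0, 0, 0.2], [np.float64(-0.7), np.float64(0.6), np.float64(29.1), 0, 0, 0.2], [np.float64(-0.7), np.float64(0.6), np.float64(29.1), 0, 0, 0.2]]
[[np.float64(-0.7), np.float64(0.6), np.float64(29.1), 0, 0, 0.2]]Traceback (most recent call last):
  File "<stdin>", line 12, in <module>
AttributeError: 'float' object has no attribute 'round'
```

Emit:
{"method": "play_rows", "body": {"commands": [[-1,0,30,0,0,0],[-1,1,30,0,0,0],[0,1,30,0,0,0],[-1,0,30,0,0,0],[-1,1,30,0,0,1]]}}

```text
time: 2.65
tool_pos: [0.4862, 0.1921, 0.0436]
tool_rot: [-0.0, 0.487, 0.873, -0.0]
contact_force: [-0.6, 0.2, -0.5]
gripper_width: 0.14
grasp_force: 0.0
```

Emit:
{"method": "play_rows", "body": {"commands": [[0,0,12,0,0,0],[0,0,8,0,0,0],[0,0,4,0,0,0],[0,0,0,0,0,0]]}}

```text
time: 2.98
tool_pos: [0.4871, 0.1922, 0.0216]
tool_rot: [0.0, 0.487, 0.873, 0.0]
contact_force: [0.4, -0.4, -0.8]
gripper_width: 0.141
grasp_force: 0.0
```

Run:
```python
from h import *
from plant import manip
s=manip.state();p=s['tool_pos'];print(s['time'],p,th(s['tool_rot']),s['contact_force'])
a=np.array([np.cos(np.radians(-58)),np.sin(np.radians(-58))]);d=np.array([.504,.167])-p[:2];print('gap',d@a,'left',d@[-a[1],a[0]])
```

```text
2.9833 [0.4870841  0.19219662 0.02163232] 121.6830694187537 [ 0.41586881 -0.41551786 -0.80075374]
gap 0.03033200518164428 left 0.0009933256358667837
```

Emit:
{"method": "play_rows", "body": {"commands": [[-5,0,2,0,0,0],[-5,1,0,0,0,0],[-4,0,0,0,0,0],[-3,0,0,0,0,0],[-3,0,0,0,0,0]]}}

```text
time: 3.4
tool_pos: [0.4989, 0.1755, 0.0201]
tool_rot: [0.0, 0.487, 0.873, 0.001]
contact_force: [-0.6, 0.9, 1.5]
gripper_width: 0.143
grasp_force: 0.6
```

Emit:
{"method": "play_rows", "body": {"commands": [[-3.5,1.2,0,0,0,1],[-3.5,1.2,0,0,0,1],[-3.5,1.2,0,0,0,1],[-3.5,1.2,0,0,0,1],[-3.5,1.2,0,0,0,1]]}}

```text
time: 3.82
tool_pos: [0.5122, 0.1633, 0.0193]
tool_rot: [-0.0, 0.526, 0.851, 0.0]
contact_force: [-1.0, 1.6, 0.5]
gripper_width: 0.143
grasp_force: 0.6
```

Emit:
{"method": "play_rows", "body": {"commands": [[-3.5,1.2,0,0,0,1],[-3.5,1.2,0,0,0,1],[-3.5,1.2,0,0,0,1],[-3.5,1.2,0,0,0,1],[-3.5,1.2,0,0,0,1]]}}

```text
time: 4.23
tool_pos: [0.525, 0.1497, 0.0193]
tool_rot: [-0.0, 0.562, 0.827, 0.0]
contact_force: [-0.4, 1.3, 0.7]
gripper_width: 0.14
grasp_force: 0.6
```

Run:
```python
from h import *
from plant import manip,imaging
s=manip.state();p=s['tool_pos'];print(s['time'],p,th(s['tool_rot']),s['contact_force'])
T=imaging.grab_frame('top')
w=imaging.grab_frame('wrist');w['p'],w['q']=p,s['tool_rot'];S=imaging.grab_frame('scene')
pickle.dump((T,w,S),open('d1.pkl','wb'))
a=cv2.resize(S['image'][145:260,185:325,::-1],(560,460),interpolation=cv2.INTER_CUBIC)
b=cv2.resize(w['image'][:,:,::-1],(240,180))
o=np.zeros((460,800,3),np.uint8);o[:,:560]=a;o[:180,560:]=b
c=T['image'][150:240,190:270,::-1];o[180:450,560:]=cv2.resize(c,(240,270));cv2.imwrite('pics/m1.png',o)
```

```text
4.2333 [0.52499142 0.1497351  0.01930639] 111.57472668210771 [-0.43279074  1.27654774  0.65081877]
```

View pics/m1.png

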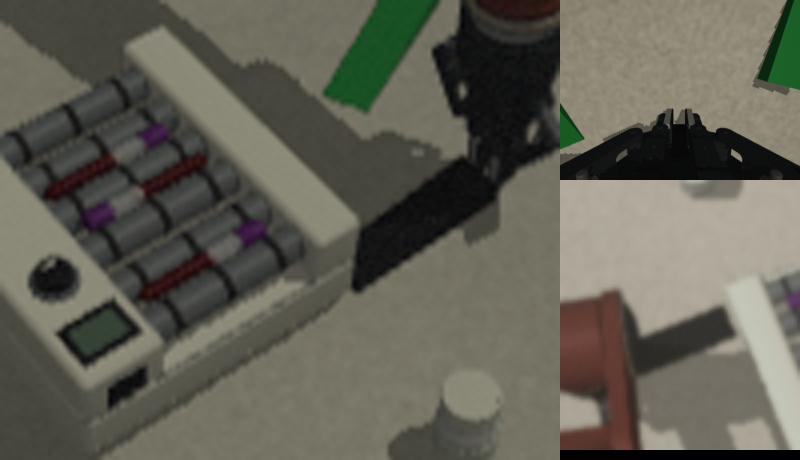

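The scene view shows the wedge turned and touching the fingertips, its near tip corner at crop (358,292), just at the mixer's edge. I check the wedge's axis in the top and scene views.

Run:
```python
from h import *
T,w,S=pickle.load(open('d1.pkl','rb'))
print('tipcorner',ray(S,358/4+185-.4,292/4+145-.4,0))
im=T['image'];L=[];Rr=[]
for c in range(218,243,2):
    col=im[175:225,c].astype(int);m=(col.max(1)<60)&(col.max(1)-col.min(1)<25);y=np.where(m)[0]
    if len(y)>4:
        z=.004+.012*(243-c)/30
        U=ray(T,c,y[0]+175-.5,z);D=ray(T,c,y[-1]+175+.5,z);L.append((U+D)/2);print(c,y[0]+175,y[-1]+175,((U+D)/2).round(4))
L=np.array(L);k=np.polyfit(L[:,1],L[:,0],1);print('heading',np.degrees(np.arctan2(-1,-k[0])),'x at y=-.024',np.polyval(k,-.024),np.polyval(k,.14))
```

```text
tipcorner [0.59783923 0.01927576 0.        ]
218 203 213 [0.5412 0.1016 0.014 ]
220 202 212 [0.5444 0.0951 0.0132]
222 202 211 [0.546  0.0886 0.0124]
224 201 211 [0.5477 0.0821 0.0116]
226 200 210 [0.5509 0.0756 0.0108]
228 199 209 [0.5542 0.069  0.01  ]
230 198 208 [0.5575 0.0625 0.0092]
232 198 207 [0.5591 0.0559 0.0084]
234 197 206 [0.5624 0.0494 0.0076]
236 196 205 [0.5657 0.0428 0.0068]
238 195 204 [0.569  0.0362 0.006 ]
240 194 204 [0.5706 0.0296 0.0052]
242 194 202 [0.5739 0.023  0.0044]
heading -67.2087904015195 x at y=-.024 0.5934178468787037 0.5245082000812957
```

Emit:
{"method": "play_rows", "body": {"commands": [[-3.5,1.2,0,0,0,1],[-3.5,1.2,0,0,0,1],[-3.5,1.2,0,0,0,1],[-3.5,1.2,0,0,0,1],[-3,0,0,0,0,0]]}}

```text
time: 4.8
tool_pos: [0.5354, 0.1353, 0.0193]
tool_rot: [0.0, 0.591, 0.807, 0.0]
contact_force: [-0.6, 0.1, 0.3]
gripper_width: 0.137
grasp_force: 0.2
```

Emit:
{"method": "play_rows", "body": {"commands": [[-3,0,0,0,0,0],[-3,0,0,0,0,0],[-3,0,0,0,0,0],[-3,0,0,0,0,0],[-3,0,0,0,0,0]]}}

```text
time: 5.22
tool_pos: [0.5394, 0.1216, 0.0193]
tool_rot: [-0.0, 0.59, 0.807, 0.0]
contact_force: [-0.8, 3.4, 0.2]
gripper_width: 0.14
grasp_force: 2.0
```

Emit:
{"method": "play_rows", "body": {"commands": [[-3,0,0,0,0,0],[-3,0,0,0,0,0],[-3,0,0,0,0,0],[-2,0,0,0,0,0],[-2,0,0,0,0,0]]}}

```text
time: 5.63
tool_pos: [0.5435, 0.1088, 0.0193]
tool_rot: [-0.0, 0.59, 0.807, 0.0]
contact_force: [-0.7, 4.5, 0.2]
gripper_width: 0.142
grasp_force: 2.0
```

```bash
cat > chk.py <<'E'
from h import *
from plant import manip,imaging
s=manip.state();p=s['tool_pos'];t=th(s['tool_rot']);a=-np.array([np.cos(np.radians(t)),np.sin(np.radians(t))])
print(s['time'],p,t,s['contact_force'],'push',-s['contact_force'][:2]@a)
F=np.array([.588,-.024]);tip=p[:2]+a*.151;print('past foot',(tip-F)@a,'foot left of axis',(F-tip)@[-a[1],a[0]])
T=imaging.grab_frame('top');im=T['image'];L=[]
for c in range(216,243,2):
    col=im[175:225,c].astype(int);m=(col.max(1)<60)&(col.max(1)-col.min(1)<25);y=np.where(m)[0]
    if 13>len(y)>6: L.append(ray(T,c,(y[0]+y[-1])/2+175,.01))
if len(L)>3:
    L=np.array(L);k=np.polyfit(L[:,1],L[:,0],1);print(len(L),'heading',np.degrees(np.arctan2(-1,-k[0])),'x at foot',np.polyval(k,-.024))
E
python3 chk.py
```

```text
5.6333 [0.5435353  0.10878853 0.01930989] 107.67038105156232 [-0.68374091  4.54944788  0.17022773] push 4.542341292886442
past foot 0.010979791536338173 foot left of axis 0.0020600923786222654
6 heading -73.38461549673873 x at foot 0.582484478474829
```

Emit:
{"method": "play_rows", "body": {"commands": [[-2,0,0,0,0,0],[-2,0,0,0,0,0],[-2,0,0,0,0,0],[-2,0,0,0,0,0],[-2,0,0,0,0,0]]}}

```text
time: 6.1
tool_pos: [0.5466, 0.0993, 0.0193]
tool_rot: [0.0, 0.59, 0.807, 0.0]
contact_force: [-1.3, 4.2, 0.1]
gripper_width: 0.14
grasp_force: 2.0
```

Emit:
{"method": "play_rows", "body": {"commands": [[-2,0,0,0,0,0],[-2,0,0,0,0,0],[-2,0,0,0,0,0],[-1,0,0,0,0,0],[-1,0,0,0,0,0]]}}

```text
time: 6.52
tool_pos: [0.549, 0.0917, 0.0193]
tool_rot: [-0.0, 0.59, 0.807, -0.0]
contact_force: [-1.4, 3.8, 0.6]
gripper_width: 0.14
grasp_force: 2.0
```

```bash
python3 chk.py
python3 - <<'E'
from h import *
from plant import imaging
S=imaging.grab_frame('scene');pickle.dump(S,open('s2.pkl','wb'))
a=cv2.resize(S['image'][145:260,155:325,::-1],None,fx=4.7,fy=4.7,interpolation=cv2.INTER_CUBIC);cv2.imwrite('pics/s2.png',a)
E
```

```text
6.5167 [0.54899931 0.09166584 0.0193121 ] 107.66705449511444 [-1.35051375  3.77950441  0.59380774] push 4.011109382240374
past foot 0.028953274146306197 foot left of axis 0.002058392304119687
4 heading -46.63881275380919 x at foot 0.6172426053785511
```

View pics/s2.png

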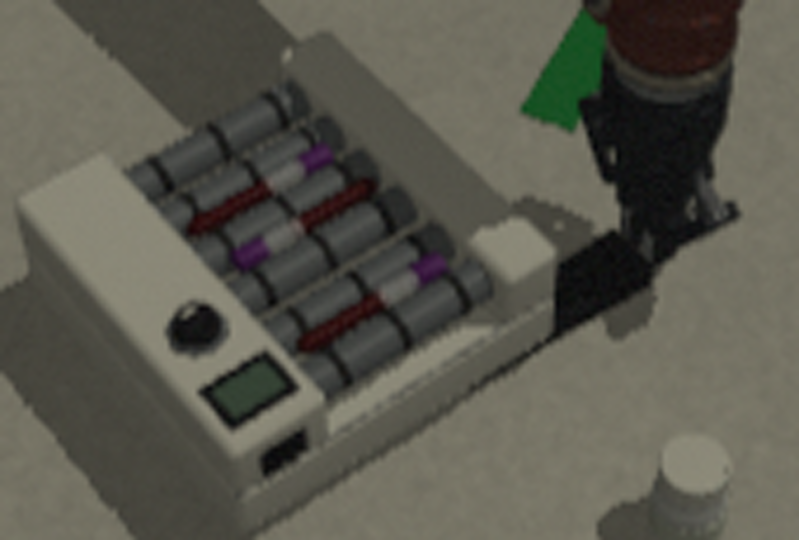

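The wedge is under the short corner and the far housing corner has come down from (25,195) to (18,205); the mixer has barely shifted. I keep pushing in small steps and watch the force.

Emit:
{"method": "play_rows", "body": {"commands": [[-1,0,0,0,0,0],[-1,0,0,0,0,0],[-1,0,0,0,0,0],[-1,0,0,0,0,0]]}}

```text
time: 6.95
tool_pos: [0.5501, 0.0883, 0.0193]
tool_rot: [-0.0, 0.59, 0.807, 0.0]
contact_force: [-2.6, 6.4, 2.3]
gripper_width: 0.144
grasp_force: 3.0
```

Emit:
{"method": "play_rows", "body": {"commands": [[-1,0,0,0,0,0],[-1,0,0,0,0,0]]}}

```text
time: 7.12
tool_pos: [0.5505, 0.087, 0.0193]
tool_rot: [-0.001, 0.59, 0.807, 0.001]
contact_force: [-3.3, 9.1, 2.4]
gripper_width: 0.14
grasp_force: 4.3
```

Emit:
{"method": "play_rows", "body": {"commands": [[-1,0,0,0,0,0]]}}

```text
time: 7.2
tool_pos: [0.5507, 0.0863, 0.0193]
tool_rot: [-0.001, 0.59, 0.807, 0.001]
contact_force: [-3.6, 9.4, 3.3]
gripper_width: 0.142
grasp_force: 5.0
```

Emit:
{"method": "play_rows", "body": {"commands": [[0,0,0,0,0,0],[0,0,0,0,0,0],[0,0,0,0,0,0],[0,0,0,0,0,0]]}}

```text
time: 7.53
tool_pos: [0.5507, 0.0862, 0.0193]
tool_rot: [-0.001, 0.59, 0.807, 0.001]
contact_force: [-3.4, 9.3, 2.7]
gripper_width: 0.139
grasp_force: 4.1
```

Emit:
{"method": "play_rows", "body": {"commands": [[5,0,0,0,0,0],[10,0,0,0,0,0],[20,0,0,0,0,0],[20,0,-20,0,0,0],[10,0,-40,0,0,0]]}}

```text
time: 7.95
tool_pos: [0.5261, 0.1476, 0.074]
tool_rot: [-0.004, 0.59, 0.808, -0.004]
contact_force: [0.2, -0.1, -0.4]
gripper_width: 0.141
grasp_force: 0.0
```

Emit:
{"method": "play_rows", "body": {"commands": [[10,0,-40,0,0,0],[20,0,-40,0,0,0],[30,0,-30,0,0,0],[35,0,0,0,0,0],[35,0,0,0,0,0]]}}

```text
time: 8.37
tool_pos: [0.4939, 0.2706, 0.19]
tool_rot: [0.003, 0.591, 0.807, 0.003]
contact_force: [0.5, -0.1, -1.8]
gripper_width: 0.14
grasp_force: 0.0
```

Run:
```python
from h import *
from plant import manip,imaging
s=manip.state();print(s['time'],s['tool_pos'],th(s['tool_rot']),s['contact_force'])
T=imaging.grab_frame('top');S=imaging.grab_frame('scene');pickle.dump((T,S),open('d3.pkl','wb'))
a=cv2.resize(T['image'][150:260,190:350,::-1],(800,550),interpolation=cv2.INTER_CUBIC)
b=cv2.resize(S['image'][145:260,155:325,::-1],None,fx=4.7,fy=4.7,interpolation=cv2.INTER_CUBIC)
# shifts vs the start of patches: knob, display, wall corners
d=pickle.load(open('d0.pkl','rb'))
for n,f,pts in(('scene',S,{'H-x':(25,195),'disp':(260,390),'H+x':(243,460),'W+x':(562,262)}),):
    for k,(u,v) in pts.items():
        u,v=int(u/4.7+155),int(v/4.7+145);A=cv2.cvtColor(d[n]['image'],6)[v-8:v+9,u-8:u+9].astype(np.float32);B=cv2.cvtColor(f['image'],6)[v-8:v+9,u-8:u+9].astype(np.float32)
        print(n,k,np.round(cv2.phaseCorrelate(A,B,cv2.createHanningWindow((17,17),5)),2) if False else cv2.phaseCorrelate(A,B,cv2.createHanningWindow((17,17),5)))
cv2.imwrite('pics/m3.png',cv2.resize(np.vstack([a,b[:,:]if b.shape[1]==800 else cv2.resize(b,(800,541))]),(440,600)))
cv2.imwrite('pics/t3.png',a);cv2.imwrite('pics/s3.png',b)
```

```text
8.3667 [0.49389735 0.27064121 0.19001443] 107.60290870093455 [ 0.46764379 -0.07625388 -1.83884416]
scene H-x ((0.26243627699715333, 0.2556075095827026), 0.8021642985167327)
scene disp ((-1.0530215315688753, 0.1636256020726634), 1.0017005793842269)
scene H+x ((-1.1634079817120107, -0.24599127762589568), 0.8184922528855595)
scene W+x ((0.7967533208383006, -0.27338119463969335), 0.8448222132376683)
```

View pics/s3.png

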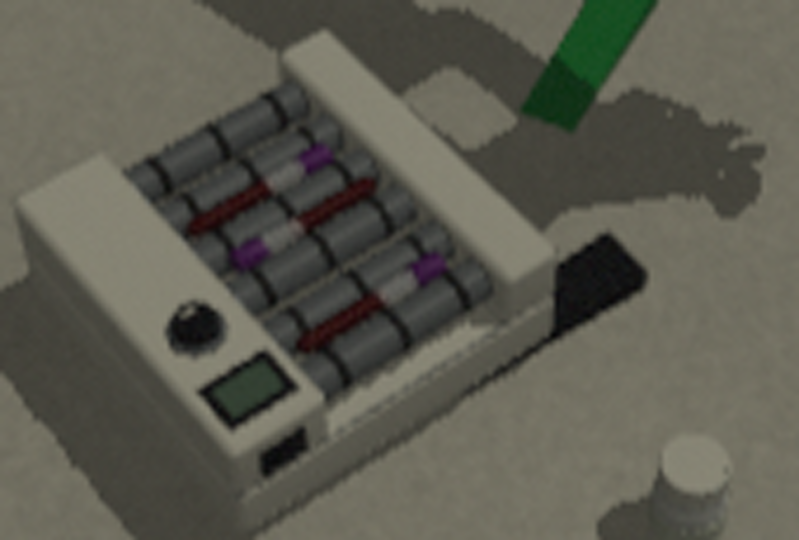

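View pics/t3.png

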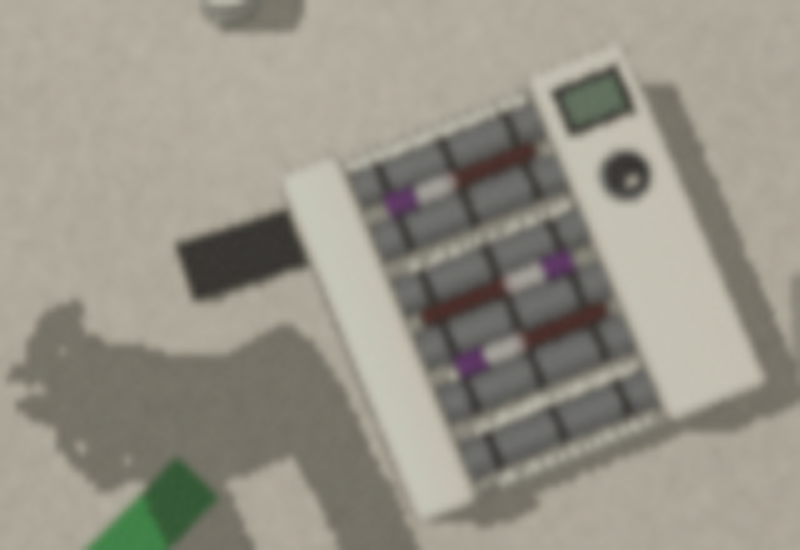

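Readings after the push: top W+x (286,180), W-x (430,518), H+x (620,43), H-x (765,380). Scene: (553,250), (325,30), (232,462), (17,205). I triangulate these for tilt and the press spot.

Run:
```python
from h import *
T,S=pickle.load(open('d3.pkl','rb'))
t=lambda u,v:(u/5+190-.4,v/5+150-.4)
s=lambda u,v:(u/4.7+155-.4,v/4.7+145-.4)
P={'W+x':(t(286,180),s(553,250)),'W-x':(t(430,518),s(325,30)),'H+x':(t(620,43),s(232,462)),'H-x':(t(765,380),s(17,205))}
X={k:rays2(T,p,S,q) for k,(p,q) in P.items()}
for k in X:print(k,X[k].round(4))
c=sum(X.values())[:2]/4;y=.368;R=np.array([[np.cos(y),-np.sin(y)],[np.sin(y),np.cos(y)]])
pr=c+R@[-.085,-.085];print('c',c,'press',pr)
rows([.4939,.2706,.19],107.6,[*pr,.16],68,20)
```

```text
W+x [0.6013 0.0065 0.1006]
W-x [ 0.3944 -0.0754  0.1044]
H+x [ 0.6842 -0.2028  0.0962]
H-x [ 0.4737 -0.2825  0.098 ]
c [ 0.53840854 -0.13854507] press [ 0.48967815 -0.24843296]
[[np.float64(-24.7), np.float64(-8.0), np.float64(1.5), 0, 0, 2.0], [np.float64(-24.9), np.float64(-7.2), np.float64(1.5), 0, 0, 2.0], [np.float64(-25.2), np.float64(-6.3), np.float64(1.5), 0, 0, 2.0], [np.float64(-25.4), np.float64(-5.5), np.float64(1.5), 0, 0, 2.0], [np.float64(-25.5), np.float64(-4.6), np.float64(1.5), 0, 0, 2.0]]
[[np.float64(-25.7), np.float64(-3.7), np.float64(1.5), 0, 0, 2.0], [np.float64(-25.8), np.float64(-2.8), np.float64(1.5), 0, 0, 2.0], [np.float64(-25.9), np.float64(-1.9), np.float64(1.5), 0, 0, 2.0], [np.float64(-25.9), np.float64(-1.0), np.float64(1.5), 0, 0, 2.0], [np.float64(-26.0), np.float64(-0.1), np.float64(1.5), 0, 0, 2.0]]
[[np.float64(-25.9), np.float64(0.8), np.float64(1.5), 0, 0, 2.0], [np.float64(-25.9), np.float64(1.7), np.float64(1.5), 0, 0, 2.0], [np.float64(-25.8), np.float64(2.6), np.float64(1.5), 0, 0, 2.0], [np.float64(-25.7), np.float64(3.5), np.float64(1.5), 0, 0, 2.0], [np.float64(-25.6), np.float64(4.4), np.float64(1.5), 0, 0, 2.0]]
[[np.float64(-25.4), np.float64(5.2), np.float64(1.5), 0, 0, 2.0], [np.float64(-25.2), np.float64(6.1), np.float64(1.5), 0, 0, 2.0], [np.float64(-25.0), np.float64(7.0), np.float64(1.5), 0, 0, 2.0], [np.float64(-24.7), np.float64(7.8), np.float64(1.5), 0, 0, 2.0], [np.float64(-24.5), np.float64(8.7), np.float64(1.5), 0, 0, 2.0]]
```

The +x+y corner rose and the -x-y corner dropped by about the expected 8 mm, and the mixer has moved only a few mm, so it stands level. Moving to the press spot.

Emit:
{"method": "play_rows", "body": {"commands": [[-25,-8,1,0,0,2],[-25,-7,1,0,0,2],[-25,-6,1,0,0,2],[-25,-5,1,0,0,2],[-26,-5,1,0,0,2]], "hand": 0}}

```text
time: 8.88
tool_pos: [0.4919, 0.1374, 0.1805]
tool_rot: [0.001, 0.659, 0.752, -0.001]
contact_force: [0.6, -0.2, 0.1]
gripper_width: -0.003
grasp_force: 0.0
```

Emit:
{"method": "play_rows", "body": {"commands": [[-26,-4,1,0,0,2],[-26,-3,1,0,0,2],[-26,-2,1,0,0,2],[-26,-1,1,0,0,2],[-26,0,1,0,0,2]]}}

```text
time: 9.3
tool_pos: [0.4899, 0.0066, 0.1756]
tool_rot: [0.0, 0.722, 0.692, -0.001]
contact_force: [0.1, -1.7, 0.3]
gripper_width: 0.0
grasp_force: 0.0
```

Emit:
{"method": "play_rows", "body": {"commands": [[-26,1,1,0,0,2],[-26,2,1,0,0,2],[-26,3,1,0,0,2],[-26,4,1,0,0,2],[-26,4,1,0,0,2]]}}

```text
time: 9.72
tool_pos: [0.4894, -0.1243, 0.1706]
tool_rot: [0.0, 0.78, 0.626, -0.001]
contact_force: [0.1, -0.9, -0.3]
gripper_width: 0.003
grasp_force: 0.0
```

Emit:
{"method": "play_rows", "body": {"commands": [[-25,5,1,0,0,2],[-25,6,1,0,0,2],[-25,7,1,0,0,2],[-25,8,1,0,0,2],[-24,9,1,0,0,2]]}}

```text
time: 10.13
tool_pos: [0.4878, -0.2533, 0.1655]
tool_rot: [0.0, 0.831, 0.556, -0.001]
contact_force: [-0.4, -0.4, 1.1]
gripper_width: -0.003
grasp_force: 0.0
```

Emit:
{"method": "play_rows", "body": {"commands": [[0,0,10,0,0,0],[0,0,10,0,0,0],[0,0,8,0,0,0],[0,0,5,0,0,0],[0,0,0,0,0,0]]}}

```text
time: 10.55
tool_pos: [0.4876, -0.2495, 0.1306]
tool_rot: [-0.002, 0.83, 0.557, -0.001]
contact_force: [0.3, -0.2, -0.6]
gripper_width: -0.0
grasp_force: 0.0
```

Run:
```python
from h import *
from plant import manip
s=manip.state();print(s['time'],s['tool_pos'],th(s['tool_rot']),s['contact_force'],'err',np.array([.4897,-.2484])-s['tool_pos'][:2])
```

```text
10.55 [ 0.48758062 -0.24954393  0.13058339] 67.7556780121638 [ 0.33383675 -0.18040718 -0.55736848] err [0.00211938 0.00114393]
```

Tips are about 116 mm up, on target to 2 mm. Lowering slowly to contact.

Emit:
{"method": "play_rows", "body": {"commands": [[0,0,3,0,0,0],[0,0,3,0,0,0],[0,0,2,0,0,0],[0,0,1,0,0,0],[0,0,0,0,0,0]]}}

```text
time: 10.97
tool_pos: [0.4888, -0.251, 0.124]
tool_rot: [-0.0, 0.831, 0.557, -0.0]
contact_force: [0.4, -0.6, -0.5]
gripper_width: -0.002
grasp_force: 0.0
```

Emit:
{"method": "play_rows", "body": {"commands": [[0,0,1,0,0,0],[0,0,0,0,0,0]]}}

```text
time: 11.13
tool_pos: [0.4888, -0.2513, 0.1231]
tool_rot: [0.0, 0.831, 0.557, 0.0]
contact_force: [-0.2, 0.1, -1.4]
gripper_width: 0.001
grasp_force: 0.0
```

Emit:
{"method": "play_rows", "body": {"commands": [[0,0,1,0,0,0],[0,0,0,0,0,0]]}}

```text
time: 11.3
tool_pos: [0.4887, -0.2512, 0.122]
tool_rot: [-0.0, 0.831, 0.557, -0.0]
contact_force: [-0.7, 0.7, -0.2]
gripper_width: 0.002
grasp_force: 0.0
```

Emit:
{"method": "play_rows", "body": {"commands": [[0,0,1,0,0,0],[0,0,0,0,0,0]]}}

```text
time: 11.47
tool_pos: [0.4887, -0.2512, 0.1208]
tool_rot: [-0.0, 0.831, 0.557, -0.0]
contact_force: [-0.2, 0.3, -0.5]
gripper_width: -0.003
grasp_force: 0.0
```

Emit:
{"method": "play_rows", "body": {"commands": [[0,0,1,0,0,0],[0,0,0,0,0,0]]}}

```text
time: 11.63
tool_pos: [0.4887, -0.2511, 0.1198]
tool_rot: [-0.0, 0.831, 0.557, -0.0]
contact_force: [-1.6, -0.5, -0.2]
gripper_width: 0.001
grasp_force: 0.0
```

Emit:
{"method": "play_rows", "body": {"commands": [[0,0,0.5,0,0,0],[0,0,0,0,0,0]]}}

```text
time: 11.8
tool_pos: [0.4887, -0.2512, 0.1194]
tool_rot: [-0.0, 0.831, 0.557, -0.0]
contact_force: [0.1, -0.1, 0.1]
gripper_width: 0.001
grasp_force: 0.0
```

Emit:
{"method": "play_rows", "body": {"commands": [[0,0,0.5,0,0,0],[0,0,0,0,0,0]]}}

```text
time: 11.97
tool_pos: [0.4888, -0.2512, 0.119]
tool_rot: [-0.0, 0.831, 0.557, -0.0]
contact_force: [-0.0, 0.1, -0.5]
gripper_width: -0.003
grasp_force: 0.0
```

Emit:
{"method": "play_rows", "body": {"commands": [[0,0,0.5,0,0,0],[0,0,0,0,0,0]]}}

```text
time: 12.13
tool_pos: [0.4888, -0.2512, 0.1188]
tool_rot: [0.0, 0.831, 0.557, -0.0]
contact_force: [-0.6, -0.1, 1.9]
gripper_width: -0.002
grasp_force: 0.8
```

Emit:
{"method": "play_rows", "body": {"commands": [[0,0,0.5,0,0,0],[0,0,0,0,0,0]]}}

```text
time: 12.3
tool_pos: [0.4888, -0.2513, 0.1187]
tool_rot: [0.0, 0.831, 0.557, -0.0]
contact_force: [-2.0, 1.3, 4.2]
gripper_width: 0.0
grasp_force: 2.4
```

Contact is at tip height 0.105 m, which is the level height, and the mixer feels firm.

Emit:
{"method": "play_rows", "body": {"commands": [[0,0,0.5,0,0,0],[0,0,0,0,0,0],[0,0,0,0,0,0],[0,0,0,0,0,0],[0,0,0,0,0,0]]}}

```text
time: 12.72
tool_pos: [0.4889, -0.2513, 0.1187]
tool_rot: [0.0, 0.831, 0.557, -0.0]
contact_force: [-3.4, 1.2, 8.0]
gripper_width: 0.002
grasp_force: 3.6
```

Emit:
{"method": "play_rows", "body": {"commands": [[0,0,0,0,0,0],[0,0,0,0,0,0],[0,0,0,0,0,0]]}}

```text
time: 12.97
tool_pos: [0.4889, -0.2513, 0.1187]
tool_rot: [0.0, 0.831, 0.557, -0.0]
contact_force: [-4.0, 1.9, 7.2]
gripper_width: -0.0
grasp_force: 3.6
```

Emit:
{"method": "play_rows", "body": {"commands": [[0,0,-3,0,0,0],[0,0,-10,0,0,0],[0,0,-25,0,0,0],[0,0,-30,0,0,0],[0,0,-30,0,0,0]]}}

```text
time: 13.38
tool_pos: [0.4883, -0.2508, 0.2161]
tool_rot: [-0.001, 0.831, 0.557, -0.0]
contact_force: [0.1, 0.1, -0.5]
gripper_width: -0.002
grasp_force: 0.0
```

Emit:
{"method": "play_rows", "body": {"commands": [[0,0,-10,0,0,0],[0,0,0,0,0,0],[0,0,0,0,0,0],[0,0,0,0,0,0],[0,0,0,0,0,0]]}}

```text
time: 13.8
tool_pos: [0.4878, -0.2505, 0.2229]
tool_rot: [-0.002, 0.831, 0.557, -0.001]
contact_force: [0.1, 0.3, -0.1]
gripper_width: 0.002
grasp_force: 0.0
```

Run:
```python
from h import *
from plant import manip,imaging
S0=pickle.load(open('d3.pkl','rb'))[1];S=imaging.grab_frame('scene')
g=lambda f:cv2.cvtColor(f['image'],6)
for n,(u,v) in dict(wall=(555,280),wedge=(620,265),pot=(695,465),disp=(255,390)).items():
    u,v=int(u/4.7+155),int(v/4.7+145);r=cv2.matchTemplate(g(S)[v-16:v+17,u-16:u+17],g(S0)[v-10:v+11,u-10:u+11],cv2.TM_CCOEFF_NORMED);print(n,np.array(cv2.minMaxLoc(r)[3])-6,r.max())
s=manip.state();print(s['time'],s['tool_pos'],s['contact_force'])
```

```text
wall [0 0] 0.9985012
wedge [0 0] 0.9984334
pot [0 0] 0.99826676
disp [0 0] 0.99884295
13.85 [ 0.4878699  -0.25055864  0.22308186] [-0.33810049 -0.05387633  0.75779607]
```

Nothing moved during the press, and the arm is clear of everything.

```bash
python3 -c "
from plant import manip
print(manip.job_done())"
```

```text
the job is handed in; nothing more can be done
None
```

The job is handed in: the wedge is under the short foot, the mixer looked level and did not move under a press of about 7 N at the opposite corner, and the arm is clear; no verdict came back.

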